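# Turn the drying coaster glazed side up with a spatula

## Robot

A 6-joint arm with a two-finger parallel gripper is mounted at the origin on the work surface. World frame = base frame: x ahead of the robot, y to its left, z up, the work surface at z = 0. Lengths are in m, angles in rad, forces in N, time in s.
With the tool pointing down it reaches from about 0.3 to 0.875 m from the base axis. Payload 6.4 kg.
Tool frame: the origin (TCP) lies midway between the tips of the shut fingers; the grasp point (between the pads) lies 19 mm behind it (bot.grip_point_offset is the distance from the TCP to the grasp point, in m); x points along the fingers, y is the direction in which the jaws open and shut, and the axes are right-handed (so a half turn about x gives the same grasp; the last joint's range is limited). The gripper opens to 85 mm and grips with 20 to 120 N. Pads are 22 mm wide; open, the fingers measure 114 mm over their backs; the gripper's body (76 mm by 85 mm) begins 54 mm behind the grasp point. The pads swing forward as they close: fully open they stand 13 mm farther back than shut.
Start: joints at [-0.206, 0.181, 1.607, -0, 1.354, -0.206], TCP at [0.575, 0, 0.231] pointing down, gripper open.
Joint ranges: [-2.99, 2.99], [-0.89, 2.07], [0.3, 2.58], [-1.14, 4.28], [0, 2.63], [-3.12, 3.12]. Speed limits (rad/s): [2.57, 2.57, 3.01, 3.14, 3.14, 3.14].

## Interface

Orientations are given as a unit quaternion [w, x, y, z].
In Python, from station import bot gives the robot as it stands. Calls block until the motion is done:
- bot.move_pose(position, orientation): joint-space move of the TCP to a pose.
- bot.move_linear(position, velocity=0.15, rot=None, guard=None): straight line of the TCP; rot=None keeps the orientation; velocity is the mean speed in m/s. With guard (N) it stops when the force on the tool has changed by that much, and returns True; else False.
- bot.goto_joints(angles): joint-space move.
- bot.command_gripper(opening): opening from 0.0 (shut) to 1.0 (fully open); the grip force is fixed at half the most; returns when the fingers have stopped.
- bot.hold(seconds).
- bot.inverse_kinematics(position, orientation): joint angles nearest the present ones, or None.
- bot.state(): the state.
- bot.capture(name): name is "scene" or "side" or "wrist"; returns the picture (400x640x3 uint8, red, green, blue); there is no depth.
- bot.get_calibration(name): a dict with "intrinsics" (3x3 intrinsics, pixels), "cam_to_world" (4x4, takes a point from camera to world coordinates). Camera axes: x right, y down, z forward; pixel columns grow to the right and rows downward; lengths in m; the calibration is good to about 2 mm. A picture is of the moment at which its call begins: read the wrist's pose just before it. get_calibration takes no time and is no camera call; for the wrist camera it gives the pose at the moment of the call.
A pose or a line that the arm cannot do raises bot.MotionError and nothing moves.
- bot.job_done(): hands the job in, once; it reports no verdict.
Trained networks look in the newest picture that a camera, given by its name, has taken for a name from the list of things; names that differ only in an ending like _2 or _b are one class to them, and where a whole thing is asked for, a point or a joint stands for the part that bears it (a point fixed in the world has none). Each returns a list of dicts, best first, with "score" (0 to 1); they miss things now and then, are a little off and sometimes report something else, mostly with a low value. They report only what shows in the picture. A call takes as long as a camera call. They do not tell look-alikes from the thing itself.
- bot.find_in(camera, target): "rect" ([left, top, right, bottom] in pixels, round what is visible of it).
- bot.silhouettes(camera, target): "pixels" (400x640 bool, what is visible of it) and "rect" ([left, top, right, bottom] in pixels, round what is visible of it).
The state is a dict: "time_s": time; "qpos": joint angles; "qvel": joint speeds; "joint_efforts": joint torques, N m; "eef_pos": TCP position; "ee_rot": TCP orientation; "wrist_force": force on the tool from outside, world axes, zero at the start; "ft_torque": the same for the moment, N m; "opening": opening from 0.0 (shut) to 1.0 (fully open).
Only numpy, scipy, OpenCV 4.12 (cv2) and the standard library are available. Lean on these libraries where they do the work, as an engineer would, in place of code of your own. Each camera call takes 0.05 s, during which the arm holds its last target.

## Task

Take the spatula from its rest, lift the coaster off the drying rack with it, and turn the coaster over low above the grey desk mat so that it ends flat and wholly on the mat, blue glazed face up. Then lay the spatula back in the two cradles of its rest and let go. Do not touch the coaster with the hand, and leave the cup, bottles, jar and phone where they are.

Things in the scene. Friction and masses are not known exactly. Their poses are not given: they have to be found in the camera images.
- spatula_handle (a point): Centre of the green handle of the loose spatula (150 g). x along the handle to the blade, y across, z up when the blade is level. Square bar 18 x 18 mm, 108 mm long (x -54 to 54), set on edge like a diamond: its flats face 45 degrees up and down to left and right, so they are gripped with the hand leaning 45 degrees sideways about x, to either side. It starts in the rest, blade level
- spatula_blade (a point): Middle of the top face of the spatula's flat steel blade, at (108, 0, -48.5) mm in the handle's axes. Blade 100 mm long (x 58 to 158 from the handle's centre), 50 mm wide, 3 mm thick. A neck, 8 mm round, joins the handle's front end (x 54, z 0) to the blade's rear end (x 60, z -47)
- rest: White fixed spatula rest. Base 120 x 70 x 8 mm centred 50 mm behind (-x of) its origin. Two posts, 8 mm thick along x, carry open-topped 90 degree V cradles that fit the diamond handle, centred 45 mm before and behind the seat point, 82 mm clear between them; tops 104 mm above the desk, 41 mm wide. Origin on the desk; x is the way the blade points, z up
- rest_seat (a point): Where the handle's centre lies when the spatula is home: at (-50, 0, 100) mm from the rest's origin; the rest's axes
- rack: Fixed drying rack: white base 110 x 100 x 5 mm, four legs and two dark rails along its x, each 8 mm wide and 104 mm long, tops 40 mm above the desk, clear gap of 74 mm between rails and between legs (y -37 to 37 mm). Below the coaster the gap is 35 mm high, open at the front (-x) and back ends. Origin on the desk under its centre
- coaster_center (a point): Centre of the loose square coaster, 90 x 90 x 9 mm, 95 to 150 g: one face blue glazed with a white square, the other brown cork. Its z axis points out of the cork face: up at the start, down once turned over. It starts on the two rails of the rack, about square to them, underside 40 mm above the desk
- mat: Fixed dark grey square desk mat, 240 x 240 x 4 mm, origin on the desk under its centre; top at 4 mm
- cup: Loose clear empty plastic cup, rim radius 45 mm, 120 mm high, origin at the centre of its underside. Bystander
- drink: Loose clear bottle with red cap, radius 31 mm, 190 mm high, origin at the centre of its underside. Bystander
- lotion: Loose white bottle, radius 24 mm, 120 mm high, origin at the centre of its underside. Bystander
- jar: Loose red jar with orange cap, radius 28 mm, 75 mm high, origin at the centre of its underside. Bystander
- phone: Loose black phone lying flat, 150 x 72 x 8 mm, long side along its x, origin at the centre of its underside. Bystander
There are look-alikes about, which are no part of the job. Leave any purple look-alike of the part that bears spatula_handle alone.

How it is judged:
By the outcome, as a careful person would: the job done as asked, in the order asked, and still so for the second after the job is handed in, with the robot touching nothing.
It also fails if it takes over 72 s, if anything falls off the work surface, if the arm or the gripper's body presses on something with over 40 N, if the wrist force passes 120 N, or if a joint passes its speed limit or range.

## Working session

There is one attempt and no reset: what is moved stays moved. The work goes in short steps, each a Python script; the robot and the scene stay as the last script left them, time stands still between calls to the robot, and variables do not carry over. Pictures are saved under pics/ and viewed, and the job is handed in when it is done.

```bash
ls; mkdir -p pics
python3 - <<'E'
from station import bot
import cv2
for n in ("scene","side","wrist"):
    im=bot.capture(n); cv2.imwrite(f"pics/a_{n}.png",im[:,:,::-1])
    c=bot.get_calibration(n); print(n,c["intrinsics"],c["cam_to_world"])
print(bot.state())
E
```

```text
pics
scene [[481.12682979   0.         317.49482179]
 [  0.         481.12682979 194.86544901]
 [  0.           0.           1.        ]] [[-0.34113772  0.66562058 -0.66375771  1.5125495 ]
 [ 0.93999506  0.24595638 -0.236463    0.39337555]
 [ 0.0058608  -0.70459542 -0.70958506  1.2116993 ]
 [ 0.          0.          0.          1.        ]]
side [[496.16681817   0.         324.82326995]
 [  0.         496.16681817 202.20246382]
 [  0.           0.           1.        ]] [[-0.80781161 -0.33712224  0.48351732 -0.2880142 ]
 [-0.58943237  0.46638437 -0.65958706  1.04085752]
 [-0.00314345 -0.81782285 -0.57546147  0.98642902]
 [ 0.          0.          0.          1.        ]]
wrist [[328.43360861   0.         314.31094993]
 [  0.         328.43360861 200.22522286]
 [  0.           0.           1.        ]] [[ 9.99999419e-01  1.44042366e-04 -1.06824273e-03  5.75294190e-01]
 [-1.58363420e-04 -9.60644600e-01 -2.77780359e-01  7.21326227e-02]
 [-1.06621375e-03  2.77780367e-01 -9.60644019e-01  3.74305171e-01]
 [ 0.00000000e+00  0.00000000e+00  0.00000000e+00  1.00000000e+00]]
{'time_s': 0.15, 'qpos': array([-2.06307442e-01,  1.81383754e-01,  1.60777550e+00, -9.74558167e-06,
        1.35380268e+00, -2.06299479e-01]), 'qvel': array([ 0.00138114, -0.00466649, -0.00215773,  0.00121574,  0.00015599,
        0.00154685]), 'joint_efforts': array([ 1.94259010e-03, -4.45260644e+01, -3.51692533e+01, -1.26067753e-04,
        5.82284134e-03,  2.14055274e-05]), 'eef_pos': array([5.74575664e-01, 9.89324980e-05, 2.30584951e-01]), 'ee_rot': array([ 0.49959507,  0.49973359,  0.50040176, -0.5002691 ]), 'wrist_force': array([-0.16002877, -0.16365138,  0.28559281]), 'ft_torque': array([-0.01459369,  0.01607025, -0.01110333]), 'opening': 0.9992632205771216}
```

View pics/a_scene.png

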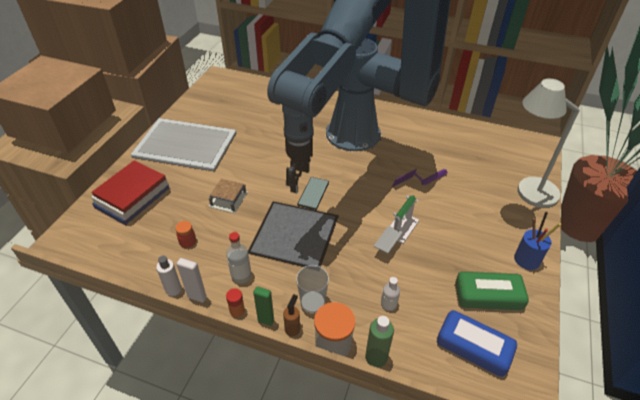

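View pics/a_side.png

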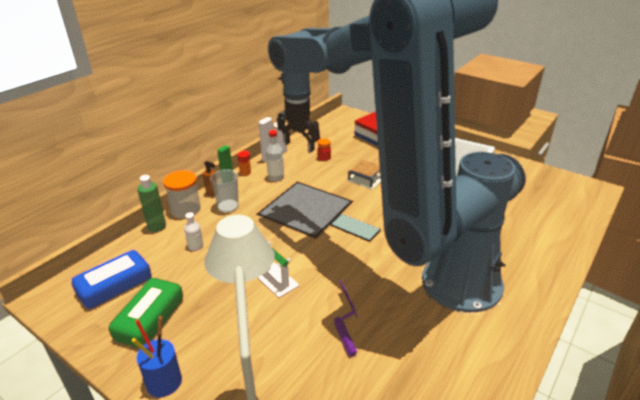

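View pics/a_wrist.png

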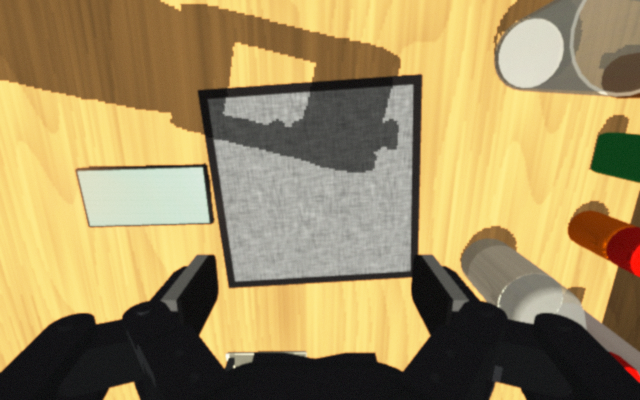

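```bash
cat > h.py <<'E'
import numpy as np, cv2
from station import bot
from scipy.spatial.transform import Rotation as R
def q2R(q): return R.from_quat([q[1],q[2],q[3],q[0]])
def R2q(r):
    x,y,z,w=r.as_quat(); return np.array([w,x,y,z])
def ray(c,uv,z):
    K=c["intrinsics"];T=c["cam_to_world"]
    d=T[:3,:3]@np.linalg.inv(K)@np.array([uv[0],uv[1],1.]); o=T[:3,3]
    return o+d*(z-o[2])/d[2]
def proj(c,P):
    P=np.atleast_2d(P);K=c["intrinsics"];T=c["cam_to_world"]
    p=(P-T[:3,3])@T[:3,:3]; p=p@K.T
    return p[:,:2]/p[:,2:]
def save(im,name): cv2.imwrite(f"pics/{name}.png",im[:,:,::-1])
def crop(im,name,x0,y0,x1,y1,s): save(cv2.resize(im[y0:y1,x0:x1],None,fx=s,fy=s,interpolation=cv2.INTER_CUBIC),name)
E
python3 - <<'E'
from h import *
c=bot.get_calibration("scene")
im=cv2.imread("pics/a_scene.png")[:,:,::-1]
crop(im,"b_rest",350,150,480,270,5); crop(im,"b_rack",190,160,270,220,8)
for n,p,z in [("handle",(405,208),.1),("blade",(392,240),.05),("rack",(228,193),.045),("mat",(295,235),.004),("phone",(313,192),.008),("cup",(312,300),0.),("purple",(420,178),0.)]:
    print(n,ray(c,p,z).round(3))
r=q2R(bot.state()["ee_rot"]); print(r.as_matrix().round(3))
E
```

```text
handle [0.432 0.304 0.1  ]
blade [0.532 0.292 0.05 ]
rack [ 0.519 -0.286  0.045]
mat [ 0.582 -0.015  0.004]
phone [ 0.379 -0.028  0.008]
cup [0.791 0.122 0.   ]
purple [0.166 0.314 0.   ]
[[-0.001  1.    -0.   ]
 [ 0.    -0.    -1.   ]
 [-1.    -0.001 -0.   ]]
```

View pics/b_rest.png

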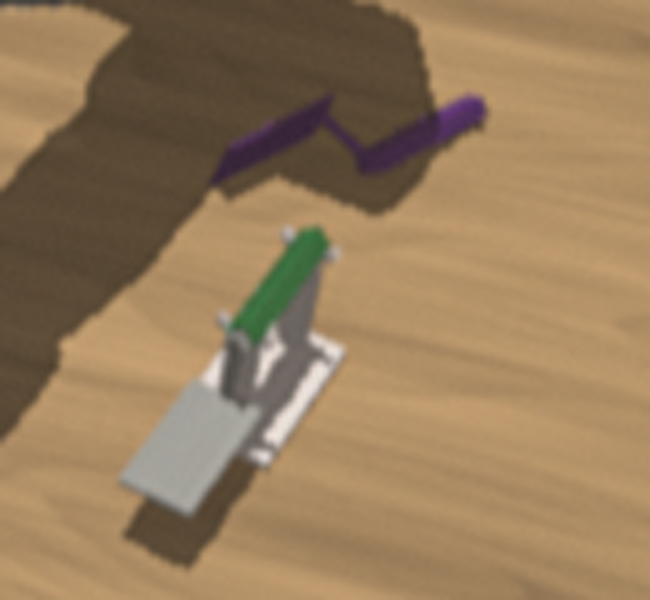

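View pics/b_rack.png

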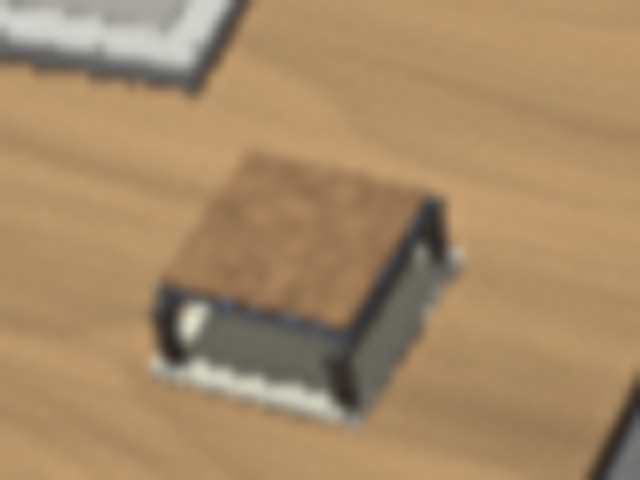

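Run:
```python
from h import *
q=bot.state()["ee_rot"]
def view(n,p):
    bot.move_pose(np.array(p),q); bot.hold(.3)
    c=bot.get_calibration("wrist"); im=bot.capture("wrist"); save(im,n); np.savez("pics/"+n,K=c["intrinsics"],T=c["cam_to_world"])
view("c_rack1",[.52,-.26,.20]); view("c_rack2",[.43,-.23,.20])
view("c_rest1",[.46,.34,.28]); view("c_rest2",[.52,.30,.28])
print(bot.state()["time_s"])
```

```text
5.525
```

View pics/c_rack1.png

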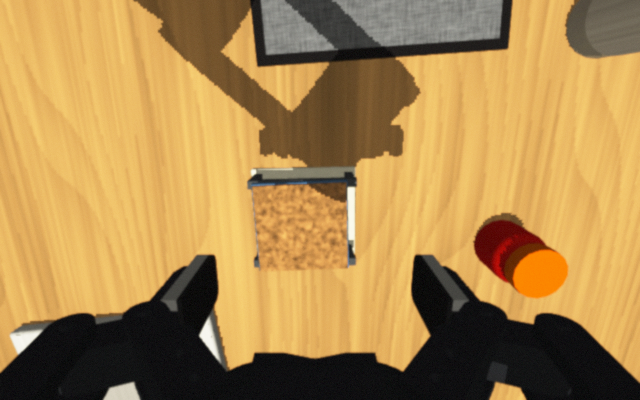

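View pics/c_rack2.png

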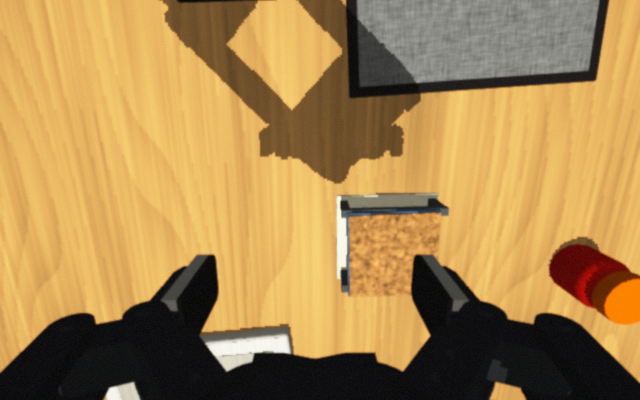

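View pics/c_rest1.png

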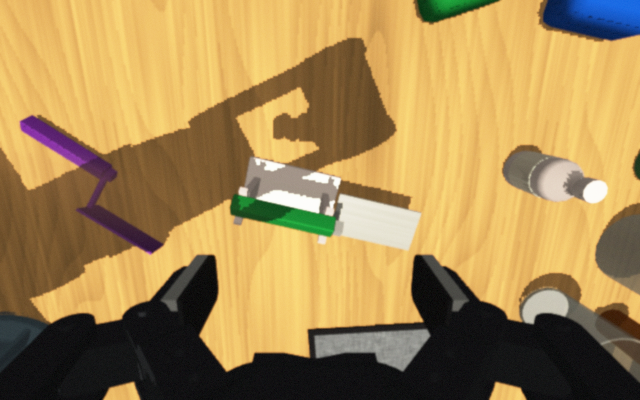

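View pics/c_rest2.png

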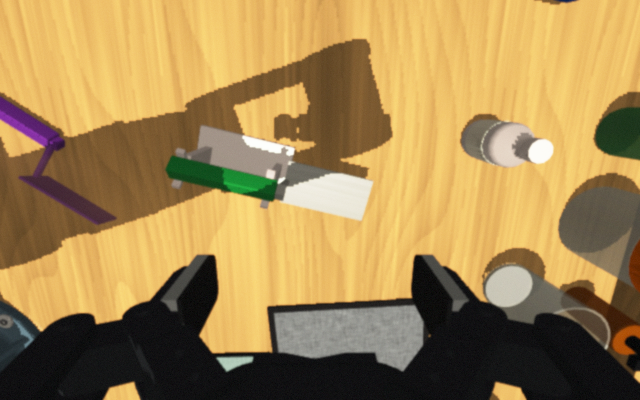

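Run:
```python
from h import *
L=lambda n:cv2.imread(f"pics/{n}.png")[:,:,::-1]
crop(L("c_rack1"),"d_rack1",240,160,365,280,5)
crop(L("c_rest1"),"d_rest1",220,145,430,260,3.8)
crop(L("c_rest2"),"d_rest2",155,115,385,235,3.4)
crop(L("c_rack2"),"d_rack2",330,185,455,305,5)
```

```text
(no output)
```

View pics/d_rack1.png

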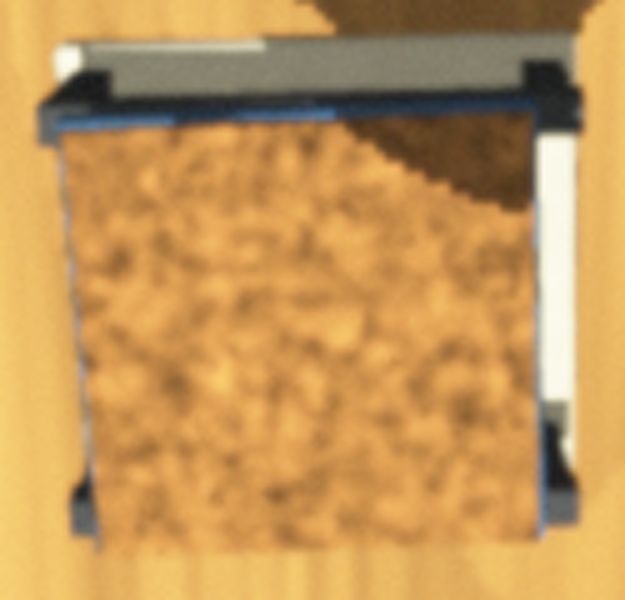

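View pics/d_rest1.png

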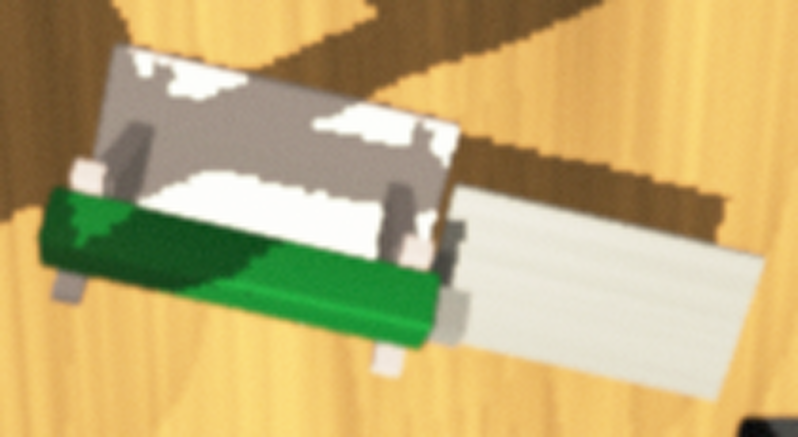

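View pics/d_rest2.png

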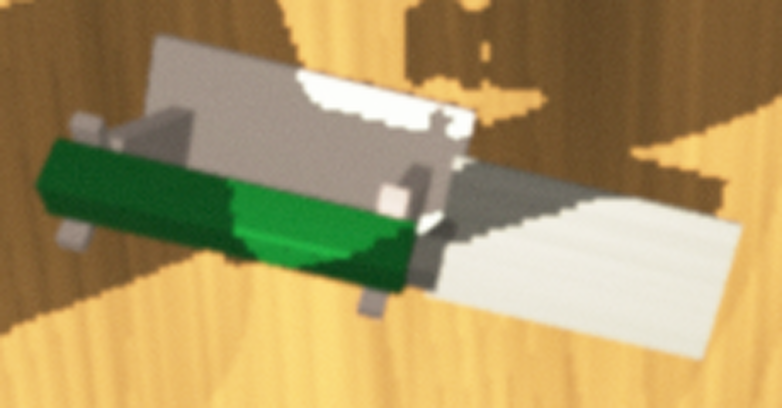

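View pics/d_rack2.png

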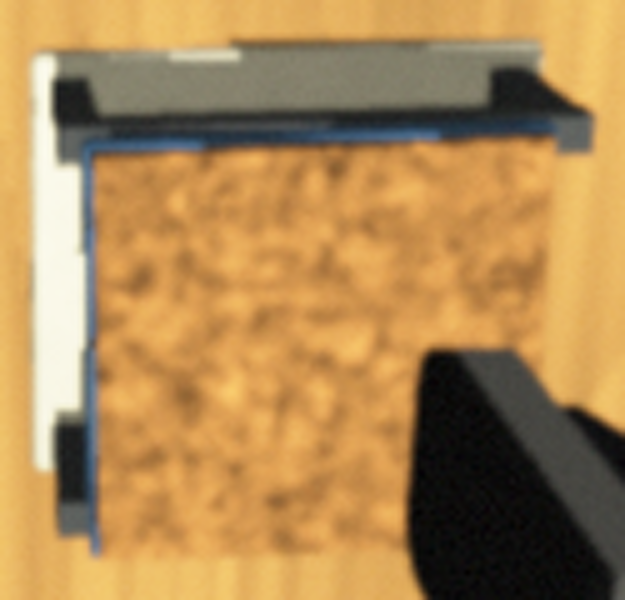

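```bash
cat > fit.py <<'E'
from h import *
from scipy.optimize import least_squares
def C(n):
    d=np.load(f"pics/{n}.npz"); return dict(intrinsics=d["K"],cam_to_world=d["T"])
V={"rack1":(C("c_rack1"),240,160,5),"rack2":(C("c_rack2"),330,185,5),"rest1":(C("c_rest1"),220,145,3.8),"rest2":(C("c_rest2"),155,115,3.4)}
aw=dict(intrinsics=V["rack1"][0]["intrinsics"],cam_to_world=np.array([[9.99999419e-01,1.44042366e-04,-1.06824273e-03,5.75294190e-01],[-1.58363420e-04,-9.60644600e-01,-2.77780359e-01,7.21326227e-02],[-1.06621375e-03,2.77780367e-01,-9.60644019e-01,3.74305171e-01],[0,0,0,1]]))
V["aw"]=(aw,0,0,1)
def fit(name,obs,x0,fz=False):
    obs=[(V[v],np.array(p)/1000.,np.array(uv,float)) for v,p,uv in obs]
    def res(x):
        c,s=np.cos(x[2]),np.sin(x[2]); out=[]
        for (cal,a,b,k),p,uv in obs:
            w=np.array([x[0]+c*p[0]-s*p[1],x[1]+s*p[0]+c*p[1],p[2]+(x[3] if fz else 0)])
            px=(uv+.5)/k-.5+[a,b]
            out+=list(proj(cal,w)[0]-px)
        return np.array(out)
    r=least_squares(res,list(x0)+([0] if fz else []),loss="soft_l1")
    print(name,r.x.round(4),"rms px",np.sqrt((res(r.x)**2).mean()).round(2),np.abs(res(r.x)).max().round(2))
    return r.x
if __name__=="__main__":
  for fz in (False,True):
    sp=[("rest1",(158,25,-48.5),(765,258)),("rest1",(158,-25,-48.5),(718,400)),("rest1",(58,25,-48.5),(455,187)),
     ("rest2",(158,25,-48.5),(742,225)),("rest2",(158,-25,-48.5),(703,360)),("rest2",(58,25,-48.5),(455,157)),
     ("rest1",(54,-12.7,0),(420,348)),("rest1",(-54,-12.7,0),(42,264)),("rest1",(-54,12.7,0),(57,187)),
     ("rest2",(54,-12.7,0),(403,292)),("rest2",(-54,12.7,0),(62,140)),("rest2",(54,12.7,0),(418,225))]
    sp=[(v,(p[0],p[1],p[2]+100),u) for v,p,u in sp]
    fit("spat",sp,(.43,.3,-.2),fz)
    fit("rest",[("rest1",(-110,35,8),(118,45)),("rest1",(10,35,8),(460,125)),("rest2",(-110,35,8),(155,35)),("rest2",(10,35,8),(475,112))],(.48,.29,-.2),fz)
    fit("rack",[("rack1",(-52,45,40),(40,103)),("rack1",(-52,37,40),(42,140)),("rack1",(52,45,40),(582,97)),("rack1",(52,37,40),(582,130)),("rack1",(-52,-45,40),(72,535)),("rack1",(52,-45,40),(578,522)),
      ("rack2",(-52,45,40),(57,125)),("rack2",(-52,37,40),(57,162)),("rack2",(52,45,40),(592,118)),("rack2",(52,37,40),(592,152)),("rack2",(-52,-45,40),(58,535))],(.52,-.29,0),fz)
    fit("coaster",[("rack1",(-45,45,49),(62,135)),("rack1",(45,45,49),(532,112)),("rack1",(45,-45,49),(538,540)),("rack1",(-45,-45,49),(98,548)),
     ("rack2",(-45,45,49),(95,152)),("rack2",(45,45,49),(553,135)),("rack2",(-45,-45,49),(97,553))],(.52,-.29,0),fz)
    fit("mat",[("aw",(-120,120,4),(200,91)),("aw",(120,120,4),(421,76)),("aw",(120,-120,4),(415,275)),("aw",(-120,-120,4),(232,286))],(.58,-.01,0),fz)
E
python3 fit.py
```

```text
spat [ 0.4283  0.3008 -0.2327] rms px 0.97 2.52
rest [ 0.4773  0.2898 -0.2336] rms px 0.47 1.11
rack [ 0.51   -0.2992  0.0221] rms px 0.52 0.94
coaster [ 0.5088 -0.3008  0.0391] rms px 1.81 3.35
mat [ 0.5778 -0.0247  0.0652] rms px 2.36 3.3
spat [ 0.4282  0.3002 -0.2324 -0.0021] rms px 0.89 2.45
rest [ 0.4769  0.2894 -0.234  -0.0026] rms px 0.39 0.97
rack [ 0.51   -0.2996  0.0217 -0.0011] rms px 0.48 0.99
coaster [ 0.5088 -0.3032  0.035  -0.0078] rms px 1.1 2.08
mat [ 0.5779 -0.0251  0.0653 -0.0079] rms px 0.75 1.67
```

```bash
cat >> h.py <<'E'
GX=0.0   # grip position along handle
def spR(yaw,roll,pitch=0.): # roll: top normal toward +Y by roll (rad)
    return R.from_euler("ZYX",[yaw,pitch,-roll])
def toolR(S,s,flip):
    a=np.array([0,s,-1])/np.sqrt(2); j=flip*np.array([0,s,1])/np.sqrt(2)
    return S*R.from_matrix(np.column_stack([a,j,np.cross(a,j)]))
def tcp(S,P,s,flip,back=0.):
    """P = handle centre world"""
    a=np.array([0,s,-1])/np.sqrt(2)
    p=np.asarray(P)+S.apply(np.array([GX,0,0])+a*(0.019-back))
    return p,R2q(toolR(S,s,flip))
def from_blade(S,B): return np.asarray(B)-S.apply([.108,0,-.0485])
E
python3 - <<'E'
from h import *
for s in (1,-1):
  for f in (1,-1):
    S=spR(-.2336,0); H=(.4285,.3012,.1)
    print("s",s,"f",f)
    def t(n,S,P,b=0):
        p,q=tcp(S,P,s,f,b); j=bot.inverse_kinematics(p,q); print("  ",n,None if j is None else np.round(j,2))
    t("pre",S,H,.1); t("grasp",S,H); 
    t("rackpre",spR(.022,0),from_blade(spR(.022,0),(.39,-.302,.028)))
    t("rack",spR(.022,0),from_blade(spR(.022,0),(.509,-.302,.028)))
    for yaw in (0,):
     for r in (0,45,90,110,135):
      S=spR(yaw,s*np.radians(r)); t(f"flip{yaw},{r}",S,from_blade(S,(.59,-.025,.06)))
p=np.array
c=bot.get_calibration("scene")
E
```

```text
s 1 f 1
   pre [-0.26 -0.06  2.25  0.88  1.16 -2.05]
   grasp [-0.06  0.19  2.2   1.05  0.93 -2.14]
   rackpre [-1.26  0.57  1.69  0.2   1.64 -2.92]
   rack [-1.09  0.68  1.51  0.32  1.68 -2.77]
   flip0,0 [-0.68  0.42  1.83  0.59  1.47 -2.49]
   flip0,45 [-0.23  0.19  1.96 -0.    1.   -1.8 ]
   flip0,90 [ 0.23  0.52  1.83 -0.84  1.18 -0.85]
   flip0,110 [ 0.33  0.77  1.72 -1.05  1.42 -0.63]
   flip0,135 None
s 1 f -1
   pre [-0.26 -0.06  2.25  0.88  1.16  1.09]
   grasp [-0.06  0.19  2.2   1.05  0.93  1.01]
   rackpre [-1.26  0.57  1.69  0.2   1.64  0.22]
   rack [-1.09  0.68  1.51  0.32  1.68  0.38]
   flip0,0 [-0.68  0.42  1.83  0.59  1.47  0.65]
   flip0,45 [-0.23  0.19  1.96 -0.    1.    1.34]
   flip0,90 [ 0.23  0.52  1.83 -0.84  1.18  2.29]
   flip0,110 [ 0.33  0.77  1.72 -1.05  1.42  2.52]
   flip0,135 None
s -1 f 1
   pre [ 0.71  0.74  1.18 -0.45  1.87  2.52]
   grasp [ 0.65  0.71  1.39 -0.47  1.68  2.55]
   rackpre None
   rack None
   flip0,0 [ 0.14  0.39  1.88 -0.86  1.18  2.19]
   flip0,45 [-0.37  0.19  1.95 -0.    1.    1.2 ]
   flip0,90 [-0.75  0.55  1.77  0.55  1.44  0.57]
   flip0,110 [-0.82  0.8   1.64  0.67  1.67  0.46]
   flip0,135 [-0.84  1.11  1.48  0.81  1.97  0.39]
s -1 f -1
   pre [ 0.71  0.74  1.18 -0.45  1.87 -0.62]
   grasp [ 0.65  0.71  1.39 -0.47  1.68 -0.59]
   rackpre None
   rack None
   flip0,0 [ 0.14  0.39  1.88 -0.86  1.18 -0.96]
   flip0,45 [-0.37  0.19  1.95 -0.    1.   -1.94]
   flip0,90 [-0.75  0.55  1.77  0.55  1.44 -2.57]
   flip0,110 [-0.82  0.8   1.64  0.67  1.67 -2.68]
   flip0,135 [-0.84  1.11  1.48  0.81  1.97 -2.75]
```

```bash
cat > sim.py <<'E'
import math, sys, numpy as np
def sim(mu_b,mu_m,e=0.,w=1.0,zerr=0.,c0=.010,cend=-.003,push=.02,thmax=105,D0=.045,verbose=False):
    m=.12; W=.09; T=.009; I=m*(W*W+T*T)/12; g=9.81; k=8000.; cd=4.; dt=1e-4/2
    D=D0-e
    th1=math.radians(thmax)
    def blade(t):
        th=min(max(0,w*t),th1); f=min(1,th/math.radians(20))
        c=c0+(cend-c0)*f
        p=push*max(0,(th-math.radians(60))/math.radians(45))
        return -D*math.cos(th)+p, D*math.sin(th)+c+zerr, th
    b=blade(-1); x=b[0]+e; z=b[1]+T/2; a=0.; vx=vz=va=0.; t=-.2
    # a: tilt; right side down => direction along (cos a,-sin a)
    log=[]
    while t<th1/w+.8:
        bx,bz,th=blade(t); b2=blade(t+1e-4); bvx=(b2[0]-bx)*1e4; bvz=(b2[1]-bz)*1e4; bw=(b2[2]-th)*1e4
        ca,sa=math.cos(a),math.sin(a); cb,sb=math.cos(th),math.sin(th)
        Fx=0.;Fz=-m*g;M=0.
        def app(px,pz,nx,nz,pen,ovx,ovz,mu):
            nonlocal Fx,Fz,M
            rx,rz=px-x,pz-z
            # rotation sense: clockwise (tilt right down): vel = va*(rz,-rx)
            ux=vx+va*rz-ovx; uz=vz-va*rx-ovz
            vn=ux*nx+uz*nz; tx,tz=nz,-nx; vt=ux*tx+uz*tz
            N=k*pen-cd*vn
            if N<=0: return
            F=-mu*N*max(-1,min(1,vt/.003))
            fx=N*nx+F*tx; fz=N*nz+F*tz
            Fx+=fx;Fz+=fz;M+=fx*rz-fz*rx
        for lu in (-W/2,W/2):
            for lz in (-T/2,T/2):
                px=x+lu*ca+lz*sa; pz=z-lu*sa+lz*ca
                if pz<0: app(px,pz,0,1,-pz,0,0,mu_m)
                # vs blade box: local coords
                dx,dz=px-bx,pz-bz; bu=dx*cb-dz*sb; bn=dx*sb+dz*cb
                if abs(bu)<.025 and -.003<bn<0:
                    app(px,pz,sb,cb,-bn,bvx+bw*dz,bvz-bw*dx,mu_b)
        for bu in (-.025,.025):
            for bn in (0,-.003):
                dx=bu*cb+bn*sb; dz=-bu*sb+bn*cb; px,pz=bx+dx,bz+dz
                rx,rz=px-x,pz-z; lu=rx*ca-rz*sa; lz=rx*sa+rz*ca
                if abs(lu)<W/2 and abs(lz)<T/2:
                    # least depth: faces
                    dl=lz+T/2; dlu=W/2-abs(lu)
                    vX,vZ=bvx+bw*dz,bvz-bw*dx
                    if dl<dlu: app(px,pz,sa,ca,dl,vX,vZ,mu_b)
                    else:
                        s=-1 if lu>0 else 1
                        app(px,pz,s*ca,-s*sa,dlu,vX,vZ,mu_b)
        vx+=Fx/m*dt;vz+=Fz/m*dt;va+=M/I*dt
        x+=vx*dt;z+=vz*dt;a+=va*dt;t+=dt
        if verbose and (not log or t-log[-1]>.1):
            log.append(t); print(f"{t:.2f} th {math.degrees(th):.0f} coaster {x*1e3:.0f} {z*1e3:.0f} {math.degrees(a):.0f}  blade {bx*1e3:.0f} {bz*1e3:.0f}")
    return round(x*1e3),round(z*1e3,1),round(math.degrees(a)),round(1e3*(bx))
if __name__=="__main__":
    for mb in (.15,.3,.5,.8):
        for mm in (.2,.4,.7): print(mb,mm,sim(mb,mm),sim(mb,mm,e=.01),sim(mb,mm,zerr=.004),sim(mb,mm,zerr=-.003))
E
time python3 sim.py
```

```text
0.15 0.2 (63, 4.4, 0, 32) (69, 4.4, 0, 29) (52, 4.4, 0, 32) (65, 4.4, 0, 32)
0.15 0.4 (85, 4.4, 180, 32) (102, 4.4, 180, 29) (73, 4.4, 180, 32) (86, 4.4, 180, 32)
0.15 0.7 (70, 4.4, 180, 32) (76, 4.4, 180, 29) (85, 4.4, 180, 32) (70, 4.4, 180, 32)
0.3 0.2 (60, 4.4, 0, 32) (69, 4.4, 0, 29) (60, 4.4, 0, 32) (62, 4.4, 0, 32)
0.3 0.4 (79, 4.4, 180, 32) (50, 40.3, 58, 29) (82, 4.4, 180, 32) (83, 4.4, 180, 32)
0.3 0.7 (71, 4.4, 180, 32) (76, 4.4, 180, 29) (77, 4.4, 180, 32) (72, 4.4, 180, 32)
0.5 0.2 (79, 4.4, 0, 32) (77, 4.4, 0, 29) (76, 4.4, 0, 32) (80, 4.4, 0, 32)
0.5 0.4 (77, 4.4, 180, 32) (65, 33.6, 42, 29) (81, 4.4, 180, 32) (82, 4.4, 180, 32)
0.5 0.7 (73, 4.4, 180, 32) (78, 4.4, 180, 29) (77, 4.4, 180, 32) (72, 4.4, 180, 32)
0.8 0.2 (85, 4.4, 180, 32) (71, 31.7, 39, 29) (69, 4.4, 180, 32) (69, 35.6, 47, 32)
0.8 0.4 (77, 4.4, 180, 32) (66, 33.5, 42, 29) (81, 4.4, 180, 32) (83, 4.4, 180, 32)
0.8 0.7 (70, 4.4, 180, 32) (82, 4.4, 180, 29) (80, 4.4, 180, 32) (71, 4.4, 180, 32)
real	0m32.187s
user	0m32.246s
sys	0m0.040s
```

```bash
cat > s2.py <<'E'
from sim import sim
from multiprocessing import Pool
import itertools
cases=[(mb,mm,z,e) for mb in(.2,.4,.7) for mm in (.2,.3,.4,.6) for z in (-.003,.004) for e in (-.006,.006)]
vars_={"base":{},"w1.6":dict(w=1.6),"w2.2":dict(w=2.2),"w.5":dict(w=.5),"push40":dict(push=.04),"w1.6p40":dict(w=1.6,push=.04),"w1.6 110":dict(w=1.6,thmax=110),"c+2":dict(cend=.002),"w1.6 D35":dict(w=1.6,D0=.035),"w1.6 D55":dict(w=1.6,D0=.055)}
def f(a):
    n,(mb,mm,z,e)=a; kw=dict(vars_[n]); 
    r=sim(mb,mm,e=e,zerr=z,**kw); return n,mm,r
if __name__=="__main__":
    with Pool() as p: R=p.map(f,list(itertools.product(vars_,cases)))
    for n in vars_:
        print(n,{mm:sum(r[2]==180 for a,m,r in R if a==n and m==mm) for mm in(.2,.3,.4,.6)},"of 12", sorted(r[0] for a,m,r in R if a==n and r[2]==180)[::6])
E
nproc; time python3 s2.py
```

```text
4
base {0.2: 1, 0.3: 3, 0.4: 10, 0.6: 12} of 12 [67, 74, 79, 84, 97]
w1.6 {0.2: 1, 0.3: 6, 0.4: 10, 0.6: 12} of 12 [68, 70, 71, 76, 93]
w2.2 {0.2: 1, 0.3: 6, 0.4: 10, 0.6: 12} of 12 [65, 71, 74, 80, 97]
w.5 {0.2: 1, 0.3: 5, 0.4: 10, 0.6: 12} of 12 [59, 62, 67, 75, 80]
push40 {0.2: 1, 0.3: 6, 0.4: 11, 0.6: 12} of 12 [71, 77, 82, 98, 104]
w1.6p40 {0.2: 1, 0.3: 7, 0.4: 11, 0.6: 12} of 12 [73, 80, 87, 95, 112, 149]
w1.6 110 {0.2: 1, 0.3: 6, 0.4: 11, 0.6: 12} of 12 [69, 72, 76, 81, 93]
c+2 {0.2: 0, 0.3: 6, 0.4: 11, 0.6: 12} of 12 [66, 70, 75, 81, 90]
w1.6 D35 {0.2: 0, 0.3: 4, 0.4: 6, 0.6: 11} of 12 [73, 80, 87, 94]
w1.6 D55 {0.2: 1, 0.3: 9, 0.4: 11, 0.6: 12} of 12 [58, 64, 68, 70, 82, 93]
real	1m30.751s
user	5m32.192s
sys	0m0.068s
```

```bash
cat >> h.py <<'E'
s,f=1,-1
def lin(S,P,v=.15,back=0.,guard=None):
    p,q=tcp(S,P,s,f,back); return bot.move_linear(p,velocity=v,rot=q,guard=guard)
def mv(S,P,back=0.):
    p,q=tcp(S,P,s,f,back); bot.move_pose(p,q)
SEAT=np.array([.4286,.3012,.100]); YAW=-.2334
def info():
    st=bot.state(); print("t",round(st["time_s"],2),"eef",st["eef_pos"].round(4),"F",st["wrist_force"].round(1),"M",st["ft_torque"].round(2),"open",round(st["opening"],3),"q",st["qpos"].round(2))
E
python3 - <<'E'
from h import *
S=spR(YAW,0)
mv(S,SEAT,.2); mv(S,SEAT,.09); bot.hold(.2); info()
c=bot.get_calibration("wrist"); im=bot.capture("wrist"); 
P=SEAT+S.apply(np.array([[-.054,0,0],[.054,0,0],[.158,.025,-.0485],[.158,-.025,-.0485],[.0,0,.0127]]))
im=im.copy()
for u in proj(c,P): cv2.circle(im,tuple(int(round(k)) for k in u),2,(255,0,255),-1)
save(im,"e_pre")
save(bot.capture("side"),"e_side")
E
```

```text
t 7.16 eef [0.4184 0.2517 0.1516] F [-0.1 -0.   0. ] M [-0.34  0.06 -0.04] open 1.002 q [-0.24 -0.04  2.24  0.89  1.14  1.08]
```

View pics/e_pre.png

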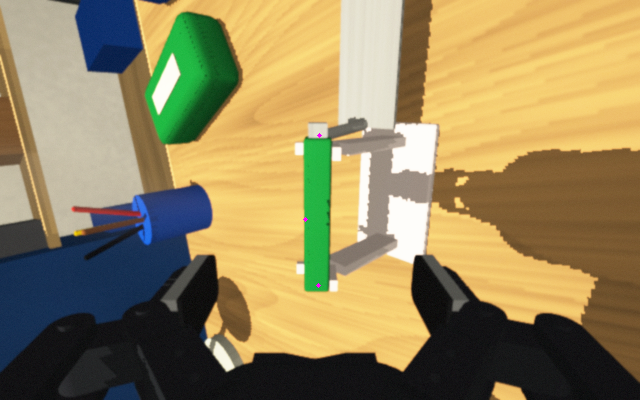

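Run:
```python
from h import *
S=spR(YAW,0)
print(lin(S,SEAT,.12,guard=15)); info()
bot.command_gripper(0.0); bot.hold(.2); info()
save(bot.capture("wrist"),"f_w"); im=bot.capture("scene"); crop(im,"f_s",350,150,480,270,5)
```

```text
False
t 8.16 eef [0.4319 0.3141 0.0869] F [0.8 0.1 0.3] M [-0.34  0.08  0.02] open 0.996 q [-0.06  0.18  2.2   1.05  0.93  1.01]
t 8.98 eef [0.4318 0.314  0.0868] F [-2.9 -5.2  4.6] M [-0.35  0.38  0.04] open 0.199 q [-0.06  0.18  2.2   1.05  0.93  1.01]
```

View pics/f_w.png

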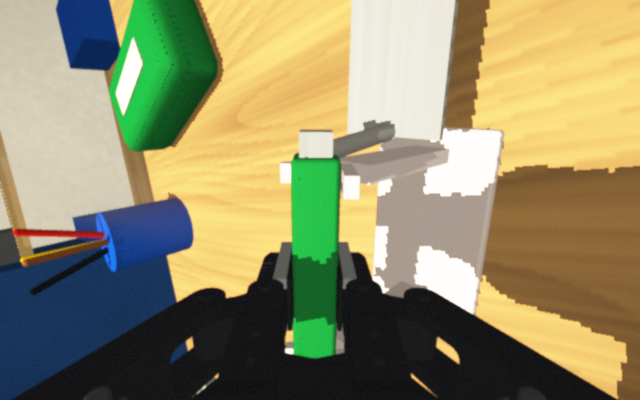

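View pics/f_s.png

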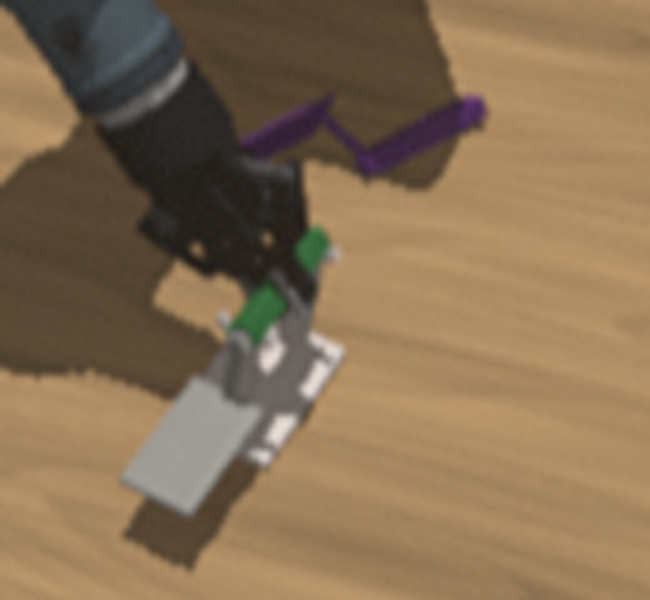

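```bash
cat >> h.py <<'E'
BL=np.array([[.158,.025,-.0485],[.158,-.025,-.0485],[.058,.025,-.0485],[.058,-.025,-.0485],[.054,0,0.0127]])
def bladecheck(name,S,P,cam="wrist",box=None,sc=1):
    c=bot.get_calibration(cam); im=bot.capture(cam).copy()
    u=proj(c,np.asarray(P)+S.apply(BL)); print(cam,u.round(1).tolist())
    if box is None: box=(0,0,640,400)
    x0,y0,x1,y1=box; im=cv2.resize(im[y0:y1,x0:x1],None,fx=sc,fy=sc,interpolation=cv2.INTER_CUBIC)
    for k in u: cv2.circle(im,tuple(int(round(v)) for v in ((k+.5-[x0,y0])*sc-.5)),2,(255,0,255),-1)
    save(im,name)
def actual():
    """spatula pose implied by measured tcp"""
    st=bot.state(); T=q2R(st["ee_rot"]); S0=R.identity(); S=T*toolR(S0,s,f).inv()
    a=np.array([0,s,-1])/np.sqrt(2)
    return S, st["eef_pos"]-S.apply(np.array([GX,0,0])+a*.019)
E
python3 - <<'E'
from h import *
S=spR(YAW,0)
lin(S,SEAT+[0,0,.10],.12); bot.hold(.3); info()
Sa,Pa=actual(); print(Pa, Sa.as_euler("ZYX"))
bladecheck("g_w",Sa,Pa); 
bladecheck("g_s",Sa,Pa,"scene",(340,130,470,250),5)
bladecheck("g_d",Sa,Pa,"side",(220,180,350,300),5)
E
```

```text
t 10.37 eef [0.4315 0.3142 0.186 ] F [ 0.1 -1.  -1. ] M [-0.48  0.15  0.03] open 0.203 q [-0.06 -0.05  2.17  0.91  1.08  1.27]
[0.42837377 0.3011696  0.19946326] [-0.23346166  0.00108842 -0.00025923]
wrist [[356.4, -101.4], [474.7, -165.0], [349.6, 130.8], [442.3, 137.2], [293.8, 155.7]]
scene [[390.5, 231.6], [375.2, 224.4], [405.7, 210.5], [390.9, 203.9], [401.5, 192.1]]
side [[232.1, 215.5], [247.0, 208.7], [251.9, 232.2], [267.1, 224.8], [258.6, 211.0]]
```

View pics/g_w.png

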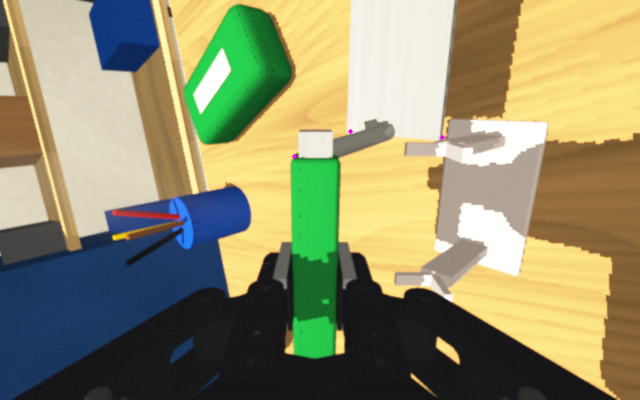

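View pics/g_s.png

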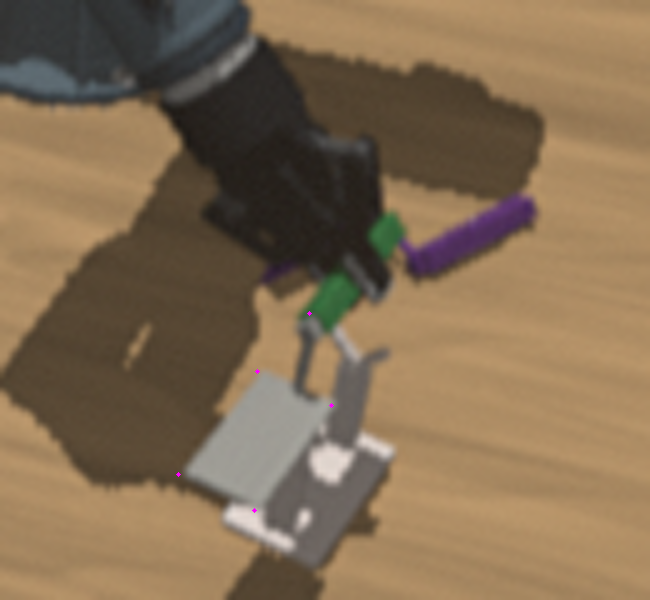

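View pics/g_d.png

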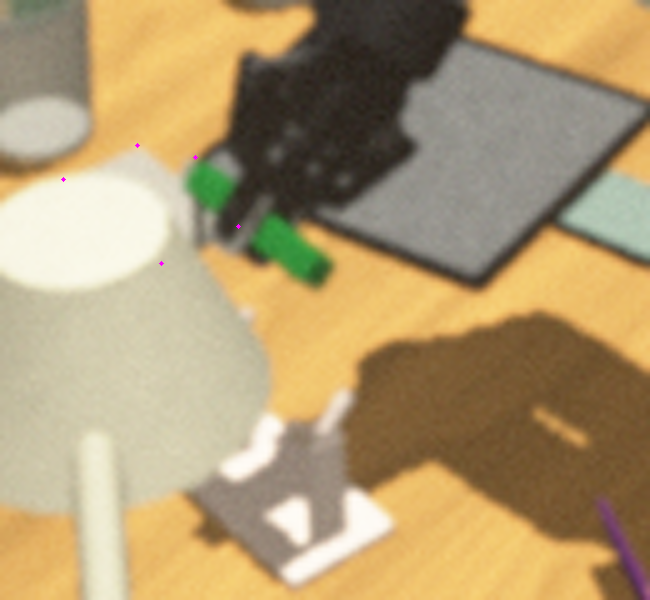

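```bash
cat >> h.py <<'E'
RY=.022
E
python3 - <<'E'
from h import *
S=spR(RY,0)
lin(spR(YAW,0),SEAT+[0,-.05,.14],.2)
mv(S,from_blade(S,(.37,-.301,.12))); info()
lin(S,from_blade(S,(.385,-.301,.025)),.12); bot.hold(.3); info()
Sa,Pa=actual(); print(Pa, Sa.as_euler("ZYX"), Pa+Sa.apply([.108,0,-.0485]))
bladecheck("h_w",Sa,Pa); 
bladecheck("h_s",Sa,Pa,"scene",(180,130,310,250),5)
bladecheck("h_d",Sa,Pa,"side")
E
```

```text
t 13.07 eef [ 0.2624 -0.2893  0.1552] F [ 0.2 -0.4 -1.7] M [-0.52  0.03  0.08] open 0.198 q [-1.3   0.4   1.71  0.18  1.8   0.22]
t 14.32 eef [ 0.2768 -0.2903  0.0605] F [-0.5 -0.5 -1.7] M [-0.51  0.01  0.  ] open 0.201 q [-1.27  0.57  1.7   0.19  1.64  0.21]
[ 0.27706386 -0.30371291  0.073928  ] [ 0.02190944 -0.00030315 -0.00102089] [ 0.38505372 -0.30139606  0.02546077]
wrist [[356.2, -100.2], [474.2, -163.4], [349.4, 131.5], [442.0, 138.1], [293.6, 156.7]]
scene [[242.4, 181.9], [229.7, 178.8], [253.9, 164.3], [241.6, 161.4], [246.5, 149.5]]
side [[379.5, 182.2], [386.4, 176.0], [404.6, 191.0], [411.2, 184.5], [410.6, 173.3]]
```

View pics/h_w.png

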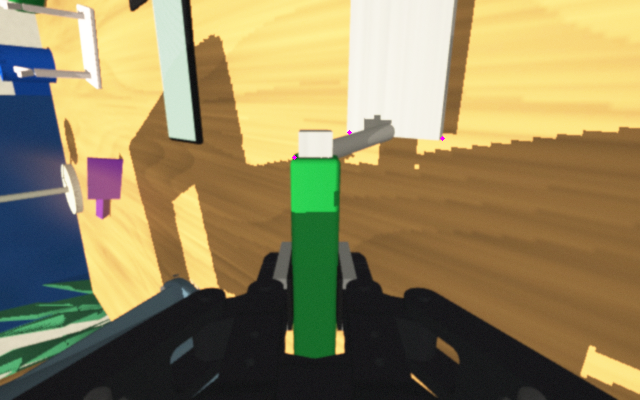

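View pics/h_s.png

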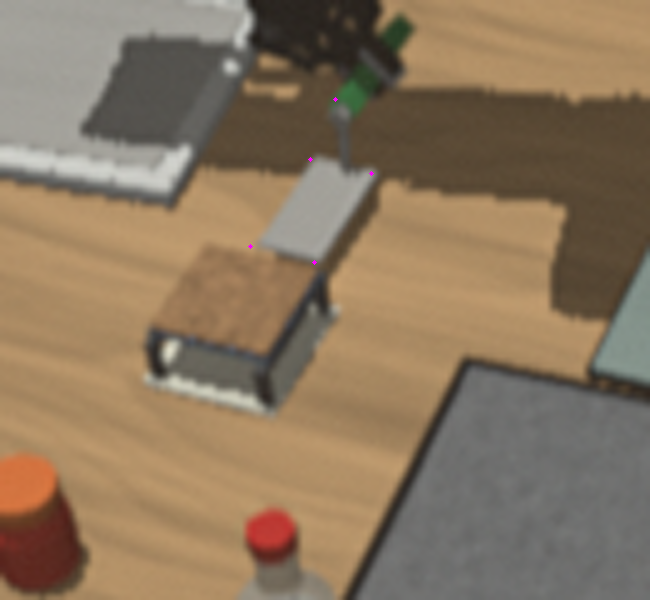

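View pics/h_d.png

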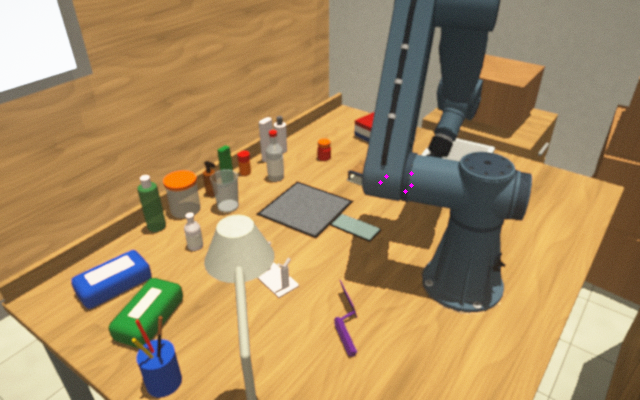

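Run:
```python
from h import *
c=bot.get_calibration("scene"); im=bot.capture("scene")
x0,y0=180,130; im=cv2.resize(im[130:250,180:310],None,fx=5,fy=5,interpolation=cv2.INTER_CUBIC)
def dots(P,col):
    for k in proj(c,P): cv2.circle(im,tuple(int(round(v)) for v in ((k+.5-[x0,y0])*5-.5)),2,col,-1)
sq=np.array([[1,1],[1,-1],[-1,1],[-1,-1]])
def body(o,yaw,hx,hy,z): return np.column_stack([sq*[hx,hy],np.full(4,z)])@R.from_euler("z",yaw).as_matrix().T+[o[0],o[1],0]
dots(body((.509,-.302),.037,.045,.045,.049),(0,255,0))
dots(body((.510,-.2995),.022,.052,.045,.040),(255,0,0))
dots(body((.510,-.2995),.022,.055,.05,.005),(0,0,255))
dots(body((.578,-.025),.065,.12,.12,.004),(255,255,0))
save(im,"i_s")
```

```text
(no output)
```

View pics/i_s.png

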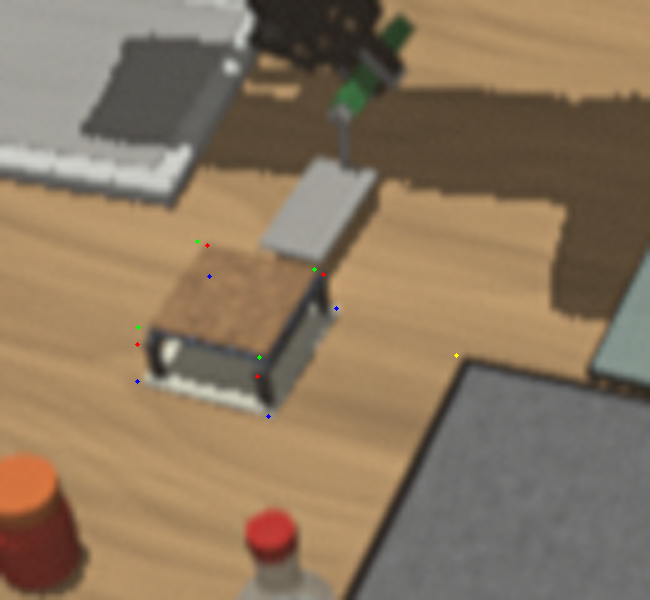

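Run:
```python
from h import *
S=spR(RY,0)
print(lin(S,from_blade(S,(.511,-.3005,.025)),.1,guard=6)); bot.hold(.3); info()
Sa,Pa=actual(); print(Pa+Sa.apply([.108,0,-.0485]))
bladecheck("j_w",Sa,Pa); 
bladecheck("j_s",Sa,Pa,"scene",(180,130,310,250),5)
```

```text
False
t 16.23 eef [ 0.4026 -0.2896  0.0601] F [-1.1  0.4 -1. ] M [-0.5   0.02 -0.02] open 0.197 q [-1.08  0.68  1.51  0.33  1.68  0.38]
[ 0.51084706 -0.30067596  0.0250671 ]
wrist [[356.2, -100.2], [474.2, -163.4], [349.4, 131.5], [442.0, 138.0], [293.6, 156.7]]
scene [[226.1, 206.1], [212.9, 202.6], [238.8, 186.6], [226.0, 183.4], [230.8, 171.5]]
```

View pics/j_w.png

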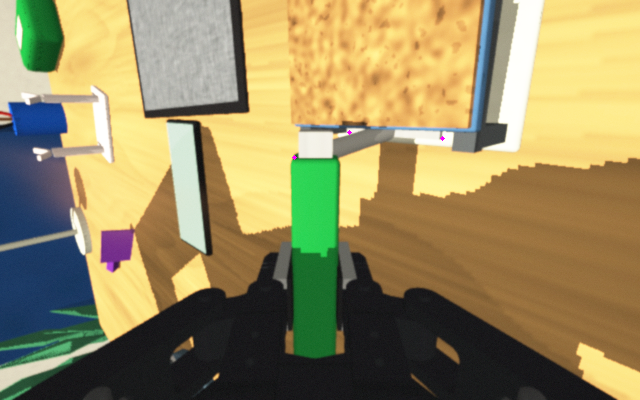

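View pics/j_s.png

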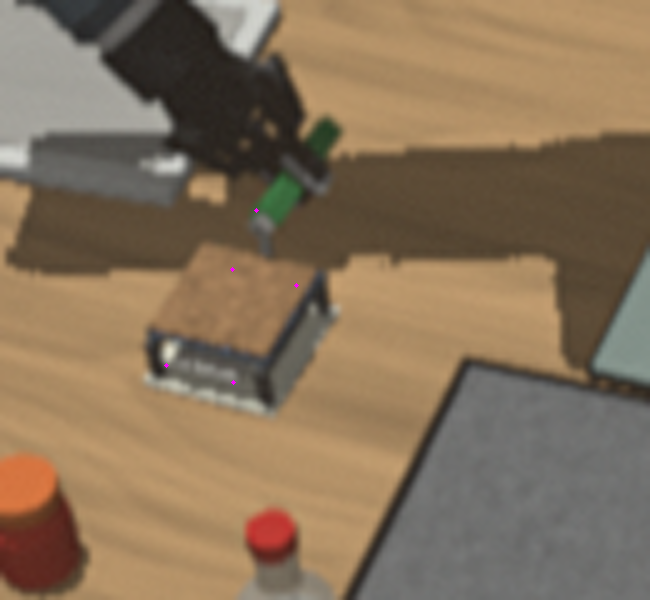

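Run:
```python
from h import *
S=spR(RY,0)
lin(S,from_blade(S,(.511,-.3005,.045)),.03); info()
lin(S,from_blade(S,(.511,-.3005,.10)),.08); bot.hold(.3); info()
Sa,Pa=actual(); print(Pa+Sa.apply([.108,0,-.0485]),Sa.as_euler("ZYX"))
bladecheck("k_w",Sa,Pa); 
bladecheck("k_s",Sa,Pa,"scene",(180,110,310,230),5)
```

```text
t 17.15 eef [ 0.4027 -0.2894  0.08  ] F [ 0.5 -0.3 -3. ] M [-0.69  0.14  0.  ] open 0.201 q [-1.08  0.65  1.51  0.33  1.7   0.39]
t 18.29 eef [ 0.4026 -0.2893  0.1347] F [-0.9  0.2 -3.3] M [-0.66  0.17 -0.03] open 0.198 q [-1.08  0.57  1.5   0.33  1.79  0.42]
[ 0.51088161 -0.30029327  0.0995799 ] [0.02194473 0.00036995 0.0007509 ]
wrist [[356.2, -100.3], [474.2, -163.5], [349.4, 131.5], [442.0, 138.0], [293.6, 156.7]]
scene [[223.3, 190.5], [209.6, 187.0], [236.5, 171.0], [223.3, 167.8], [228.1, 155.1]]
```

View pics/k_w.png

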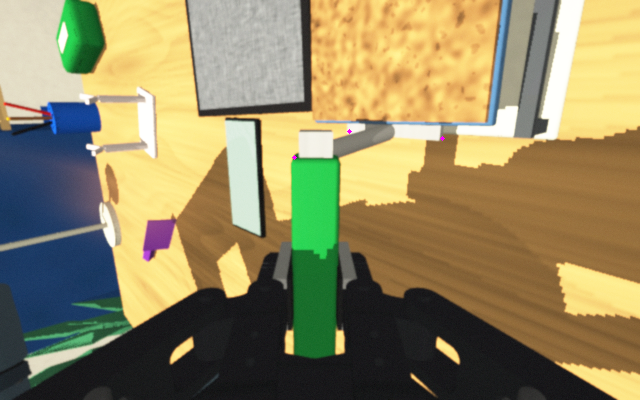

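View pics/k_s.png

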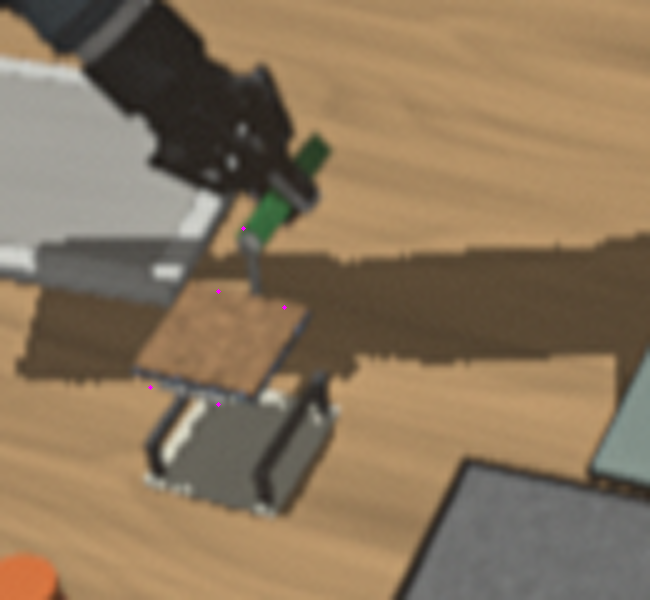

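Run:
```python
from h import *
Sa,Pa=actual()
c=bot.get_calibration("wrist")
for n,uv in (("rearL",(311,122)),("rearR",(495,123)),("R2",(505,0)),("L2",(312,0))):
    # plane z_sp = -.0395
    K=c["intrinsics"];T=c["cam_to_world"];o=Sa.inv().apply(T[:3,3]-Pa);d=Sa.inv().apply(T[:3,:3]@np.linalg.inv(K)@np.array([*uv,1.]))
    print(n,(o+d*(-.0395-o[2])/d[2]).round(4))
# flip path IK
Qy,X,D=-.075,.59,.048
for th in (0,30,60,90,100,106,110):
  for yaw in (0,.1,-.1):
    t=np.radians(th);S=spR(yaw,t); c0=.010 if th==0 else -.002
    push=.03*max(0,(t-np.pi/3)/(np.pi/4))
    B=np.array([X,Qy-D*np.cos(t)+push,.004+D*np.sin(t)+c0]); p,q=tcp(S,from_blade(S,B),s,f); j=bot.inverse_kinematics(p,q)
    print(th,yaw,B.round(3),None if j is None else j.round(2), "handle z",from_blade(S,B)[2].round(3))
```

```text
rearL [ 0.0625  0.0446 -0.0395]
rearR [ 0.0653 -0.0474 -0.0395]
R2 [ 0.1039 -0.0449 -0.0395]
L2 [ 0.1209  0.0437 -0.0395]
0 0 [ 0.59  -0.123  0.014] [-0.81  0.59  1.7   0.51  1.49  0.55] handle z 0.062
0 0.1 [ 0.59  -0.123  0.014] [-0.79  0.63  1.64  0.46  1.55  0.5 ] handle z 0.062
0 -0.1 [ 0.59  -0.123  0.014] [-0.82  0.55  1.76  0.57  1.43  0.59] handle z 0.062
30 0 [ 0.59  -0.117  0.026] [-0.57  0.31  1.9   0.25  1.09  0.87] handle z 0.068
30 0.1 [ 0.59  -0.117  0.026] [-0.58  0.33  1.87  0.22  1.12  0.77] handle z 0.068
30 -0.1 [ 0.59  -0.117  0.026] [-0.56  0.29  1.92  0.27  1.07  0.97] handle z 0.068
60 0 [ 0.59  -0.099  0.044] [-0.2   0.25  1.97 -0.33  0.89  1.57] handle z 0.068
60 0.1 [ 0.59  -0.099  0.044] [-0.23  0.23  2.   -0.33  0.85  1.45] handle z 0.068
60 -0.1 [ 0.59  -0.099  0.044] [-0.18  0.28  1.93 -0.33  0.93  1.69] handle z 0.068
90 0 [ 0.59  -0.055  0.05 ] [ 0.18  0.52  1.86 -0.88  1.13  2.29] handle z 0.05
90 0.1 [ 0.59  -0.055  0.05 ] [ 0.16  0.48  1.93 -0.95  1.05  2.27] handle z 0.05
90 -0.1 [ 0.59  -0.055  0.05 ] [ 0.19  0.56  1.79 -0.81  1.21  2.32] handle z 0.05
100 0 [ 0.59  -0.04   0.049] [ 0.27  0.65  1.79 -0.98  1.27  2.43] handle z 0.041
100 0.1 [ 0.59  -0.04   0.049] [ 0.26  0.61  1.87 -1.06  1.19  2.43] handle z 0.041
100 -0.1 [ 0.59  -0.04   0.049] [ 0.27  0.69  1.71 -0.9   1.34  2.44] handle z 0.041
106 0 [ 0.59  -0.031  0.048] [ 0.31  0.74  1.74 -1.02  1.35  2.5 ] handle z 0.035
106 0.1 [ 0.59  -0.031  0.048] [ 0.3   0.7   1.82 -1.11  1.27  2.51] handle z 0.035
106 -0.1 [ 0.59  -0.031  0.048] [ 0.31  0.77  1.66 -0.95  1.43  2.49] handle z 0.035
110 0 [ 0.59  -0.025  0.047] [ 0.33  0.79  1.71 -1.05  1.41  2.53] handle z 0.031
110 0.1 [ 0.59  -0.025  0.047] [ 0.33  0.76  1.79 -1.14  1.33  2.55] handle z 0.031
110 -0.1 [ 0.59  -0.025  0.047] [ 0.33  0.83  1.62 -0.97  1.48  2.52] handle z 0.031
```

```bash
sed -i 's/push=.02,thmax/push=.02,lift=0.,thmax/; s/        return -D\*math.cos(th)+p, D\*math.sin(th)+c+zerr, th/        c+=lift*max(0,(th-math.radians(60))\/math.radians(45))\n        return -D*math.cos(th)+p, D*math.sin(th)+c+zerr, th/' sim.py
python3 - <<'E'
import re
t=open('s2.py').read()
t=re.sub(r'vars_=\{.*\}\ndef','vars_={"A":dict(D0=.048,push=.03),"B":dict(D0=.048,push=.03,lift=.015),"C":dict(D0=.048,push=.035,lift=.02),"D":dict(D0=.052,push=.035,lift=.02),"E":dict(D0=.048,push=.03,lift=.015,w=.7),"F":dict(D0=.052,push=.04,lift=.02,cend=0.)}\ndef',t,flags=re.S)
t=t.replace("e in (-.006,.006)","e in (-.004,.002)")
open('s2.py','w').write(t)
E
python3 s2.py; python3 -c "
from sim import sim
sim(.4,.5,D0=.052,push=.035,lift=.02,verbose=True)"
```

```text
A {0.2: 2, 0.3: 9, 0.4: 12, 0.6: 12} of 12 [69, 73, 76, 84, 99, 147]
B {0.2: 3, 0.3: 11, 0.4: 12, 0.6: 12} of 12 [60, 65, 66, 68, 75, 76, 124]
C {0.2: 3, 0.3: 11, 0.4: 12, 0.6: 12} of 12 [61, 67, 68, 70, 71, 73, 89]
D {0.2: 4, 0.3: 11, 0.4: 12, 0.6: 12} of 12 [60, 65, 67, 67, 69, 71, 86]
E {0.2: 4, 0.3: 11, 0.4: 12, 0.6: 12} of 12 [60, 66, 68, 72, 77, 90, 100]
F {0.2: 3, 0.3: 9, 0.4: 11, 0.6: 12} of 12 [61, 66, 67, 70, 72, 79]
-0.20 th 0 coaster -52 14 0  blade -52 10
-0.10 th 0 coaster -52 14 0  blade -52 10
0.00 th 0 coaster -52 14 0  blade -52 10
0.10 th 6 coaster -51 16 6  blade -52 11
0.20 th 11 coaster -50 17 11  blade -51 13
0.30 th 17 coaster -48 18 17  blade -50 14
0.40 th 23 coaster -46 21 23  blade -48 17
0.50 th 29 coaster -43 26 29  blade -46 22
0.60 th 34 coaster -39 29 34  blade -43 26
0.70 th 40 coaster -35 32 40  blade -40 31
0.80 th 46 coaster -31 35 46  blade -36 34
0.90 th 52 coaster -27 38 52  blade -32 38
1.00 th 57 coaster -22 40 57  blade -28 41
1.10 th 63 coaster -15 42 63  blade -21 45
1.20 th 69 coaster -5 43 69  blade -12 49
1.30 th 75 coaster 6 45 79  blade -3 54
1.40 th 80 coaster 17 45 94  blade 7 57
1.50 th 86 coaster 30 44 110  blade 17 60
1.60 th 92 coaster 56 25 151  blade 26 63
1.70 th 97 coaster 68 22 188  blade 36 65
1.80 th 103 coaster 65 8 178  blade 45 67
1.90 th 105 coaster 66 5 181  blade 48 67
2.00 th 105 coaster 66 4 180  blade 48 67
2.10 th 105 coaster 66 4 180  blade 48 67
2.20 th 105 coaster 66 4 180  blade 48 67
2.30 th 105 coaster 66 4 180  blade 48 67
2.40 th 105 coaster 66 4 180  blade 48 67
2.50 th 105 coaster 66 4 180  blade 48 67
2.60 th 105 coaster 66 4 180  blade 48 67
```

```bash
cat >> h.py <<'E'
QY,FX,FD=-.075,.58,.052
def flipS(deg,q=QY):
    t=np.radians(deg); S=spR(0,t); r=max(0,(t-np.pi/3)/(np.pi/4)); c0=.010-.013*min(1,deg/20)+.02*r
    B=np.array([FX,q-FD*np.cos(t)+.035*r,.004+FD*np.sin(t)+c0]); return S,from_blade(S,B)
E
python3 - <<'E'
from h import *
c=bot.get_calibration("scene"); print("drink",ray(c,(238,280),0).round(3),"jar",ray(c,(186,243),0).round(3))
for d in range(0,105,4):
    S,P=flipS(d); p,q=tcp(S,P,s,f); j=bot.inverse_kinematics(p,q); 
    if j is None: print("no IK",d)
print(j.round(2),P)
S0,P0=flipS(0)
S=spR(RY,0); 
lin(spR(0,0),P0+[0,0,.06],.13); lin(S0,P0,.08); bot.hold(.3); info()
Sa,Pa=actual(); print(Pa+Sa.apply([.108,0,-.0485]),Sa.as_euler("ZYX"))
bladecheck("l_w",Sa,Pa)
bladecheck("l_s",Sa,Pa,"scene",(210,150,370,280),4.5)
bladecheck("l_d",Sa,Pa,"side",(240,100,400,260),4)
E
```

```text
drink [ 0.802 -0.112  0.   ] jar [ 0.731 -0.333  0.   ]
[ 0.31  0.65  1.78 -0.99  1.35  2.46] [0.472      0.0188615  0.05927772]
t 21.21 eef [ 0.4722 -0.1137  0.0494] F [ 0.4 -0.6 -3.6] M [-0.72  0.17 -0.02] open 0.201 q [-0.83  0.58  1.71  0.5   1.49  0.53]
[ 0.58021816 -0.12719904  0.01441438] [ 3.17704058e-05 -6.00832910e-04 -5.83482232e-04]
wrist [[356.2, -100.3], [474.3, -163.6], [349.4, 131.4], [442.0, 138.0], [293.6, 156.6]]
scene [[264.2, 236.5], [250.2, 232.4], [276.6, 215.0], [263.0, 211.3], [269.1, 199.7]]
side [[306.5, 188.7], [315.0, 182.5], [329.4, 198.1], [337.7, 191.6], [334.7, 180.4]]
```

View pics/l_w.png

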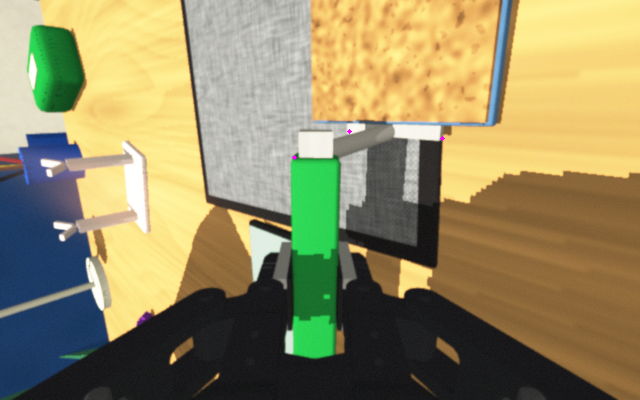

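View pics/l_s.png

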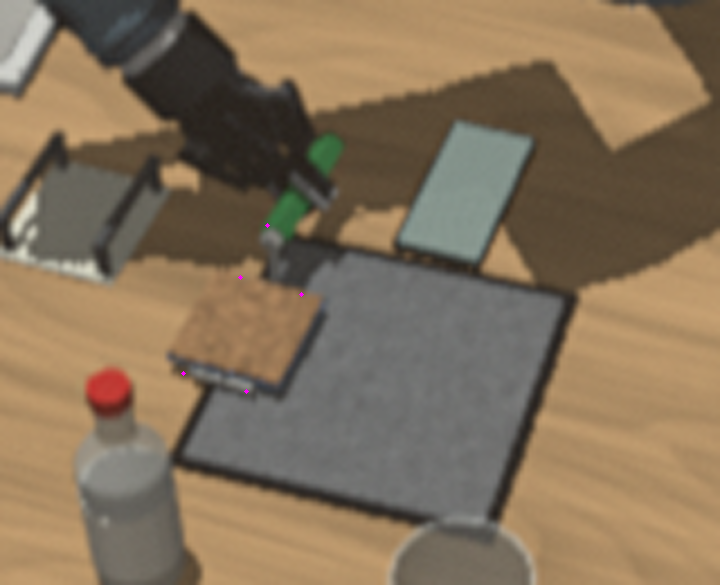

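View pics/l_d.png

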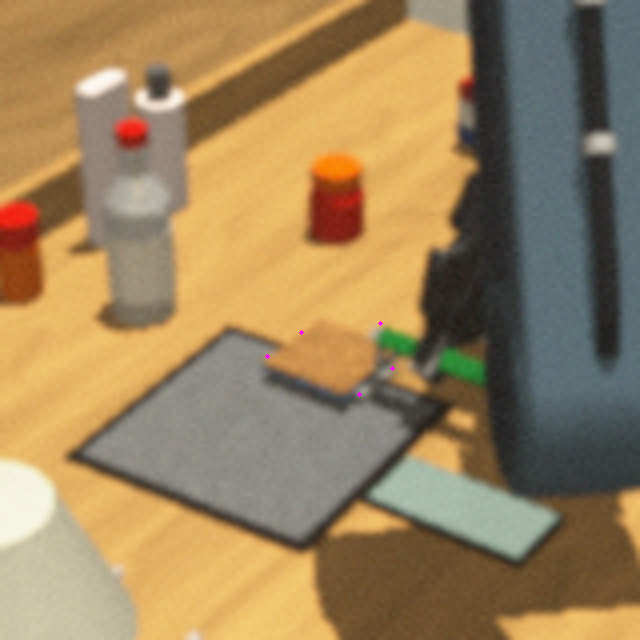

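Run:
```python
from h import *
degs=[0,20,40,60,75,90,104]; w=.8
prev=tcp(*flipS(0),s,f)[0]; qm=0
for a,b in zip(degs,degs[1:]):
    S,P=flipS(b); p,q=tcp(S,P,s,f); T=np.radians(b-a)/w
    d=np.linalg.norm(p-prev); prev=p
    lin(S,P,d/T)
    st=bot.state(); print(b,round(st["time_s"],2),st["wrist_force"].round(1))
    if b in(40,75): save(bot.capture("scene")[150:280,210:370],f"m_s{b}")
bot.hold(.3); info()
crop(bot.capture("scene"),"m_s",210,150,370,280,4.5); save(bot.capture("wrist"),"m_w"); crop(bot.capture("side"),"m_d",240,100,400,260,4)
```

```text
20 21.94 [ 0.  -0.5 -3. ]
40 22.52 [ 1.   0.3 -3.3]
60 23.18 [ 0.9 -0.2 -2.3]
75 23.68 [-0.1  0.3 -1.8]
90 24.2 [ 0.1  0.2 -0.9]
104 24.66 [ 0.5 -0.6 -2. ]
t 24.96 eef [0.4724 0.002  0.0504] F [-0.5  0.1 -1. ] M [0.6  0.05 0.03] open 0.2 q [ 0.31  0.65  1.79 -0.99  1.35  2.46]
```

View pics/m_s.png

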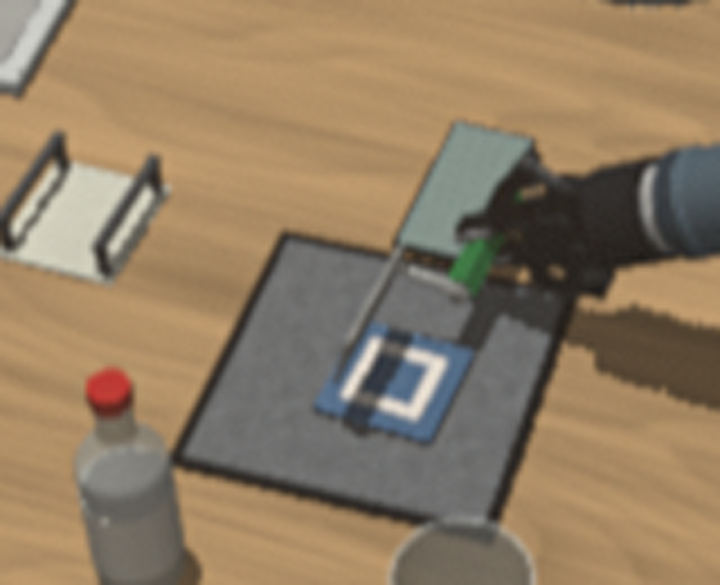

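View pics/m_w.png

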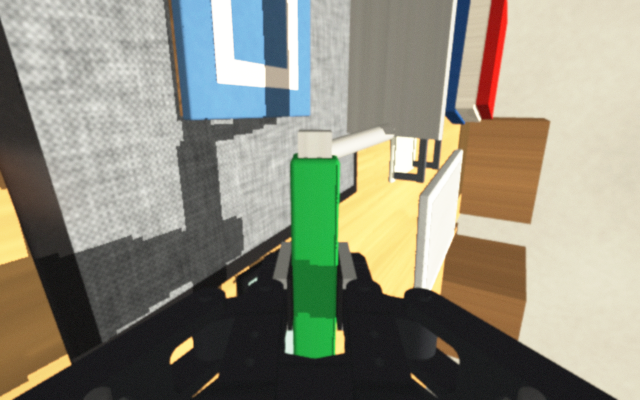

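View pics/m_d.png

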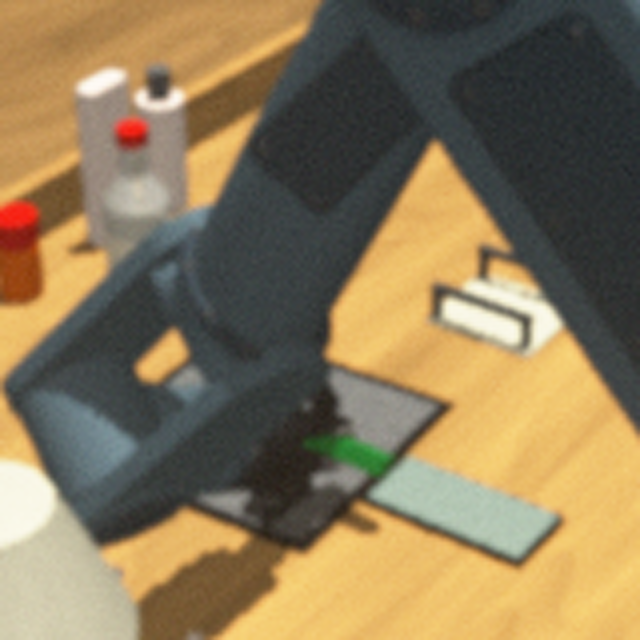

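Run:
```python
from h import *
S,P=flipS(104)
lin(S,P+[0,-.01,.12],.15)
S1=spR(0,np.radians(50)); lin(S1,P+[-.03,.05,.16],.1)
S2=spR(YAW,0); lin(S2,SEAT+[0,-.10,.13],.15); info()
lin(S2,SEAT+[0,0,.06],.12); bot.hold(.3); info()
Sa,Pa=actual(); print(Pa-SEAT,Sa.as_euler("ZYX"))
bladecheck("n_w",Sa,Pa); bladecheck("n_s",Sa,Pa,"scene",(350,140,480,260),5)
crop(bot.capture("scene"),"n_m",210,150,370,280,4.5)
```

```text
t 28.29 eef [0.432  0.2142 0.2166] F [ 0.1  0.9 -1.5] M [-0.42  0.18  0.02] open 0.201 q [-0.33 -0.14  2.17  0.81  1.31  1.17]
t 29.76 eef [0.432  0.314  0.1468] F [ 0.2 -0.1 -1.2] M [-0.46  0.19  0.02] open 0.201 q [-0.06  0.03  2.19  0.96  1.02  1.17]
[ 0.00030062 -0.00031791  0.06022771] [-2.34035490e-01 -5.13738810e-04  6.06892826e-05]
wrist [[356.5, -101.2], [474.7, -164.8], [349.7, 130.9], [442.4, 137.2], [293.9, 155.8]]
scene [[388.8, 240.3], [373.9, 233.1], [403.9, 219.3], [389.3, 212.7], [399.6, 201.4]]
```

View pics/n_w.png

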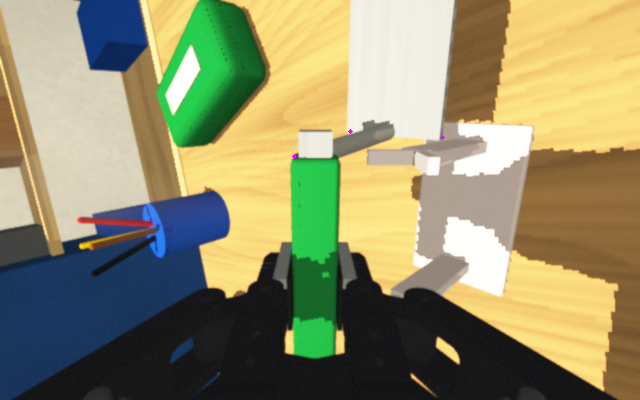

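View pics/n_s.png

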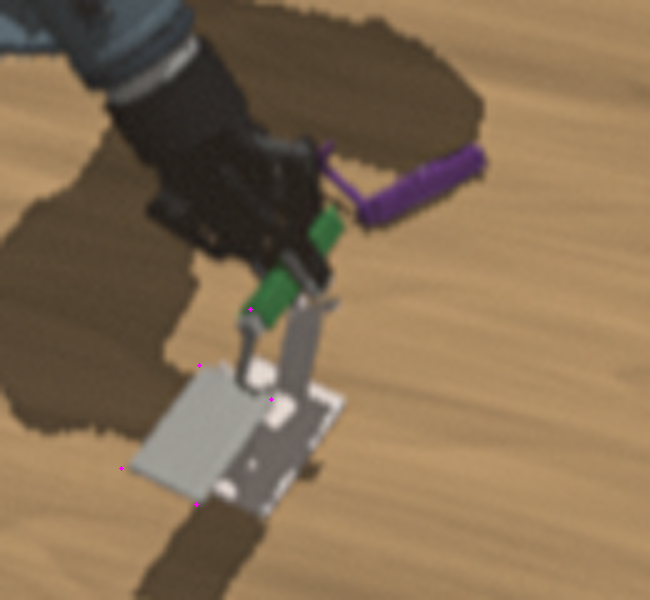

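View pics/n_m.png

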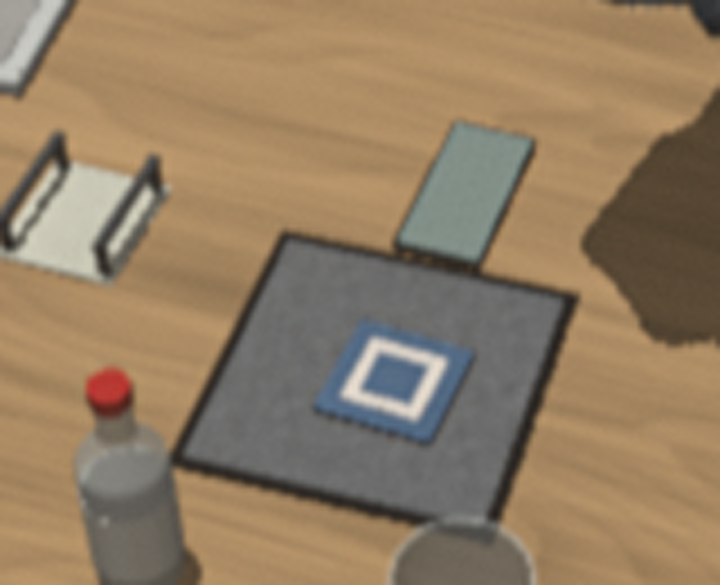

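Run:
```python
from h import *
S2=spR(YAW,0)
lin(S2,SEAT+[0,0,.015],.06); info()
print(lin(S2,SEAT,.02,guard=12)); bot.hold(.3); info()
bladecheck("o_w",S2,SEAT); bladecheck("o_s",S2,SEAT,"scene",(350,150,480,270),5)
```

```text
t 30.81 eef [0.4319 0.3143 0.1018] F [ 0.3 -0.1 -1.3] M [-0.47  0.13 -0.05] open 0.198 q [-0.06  0.15  2.2   1.03  0.95  1.05]
True
t 31.82 eef [0.4315 0.3143 0.087 ] F [-2.4 -2.3  5.8] M [-0.09  0.03  0.09] open 0.199 q [-0.06  0.18  2.2   1.05  0.93  1.01]
wrist [[356.9, -101.7], [475.0, -165.4], [350.1, 130.3], [442.7, 136.5], [294.5, 155.0]]
scene [[386.8, 253.0], [372.3, 245.8], [401.5, 232.0], [387.4, 225.4], [397.3, 214.9]]
```

View pics/o_w.png

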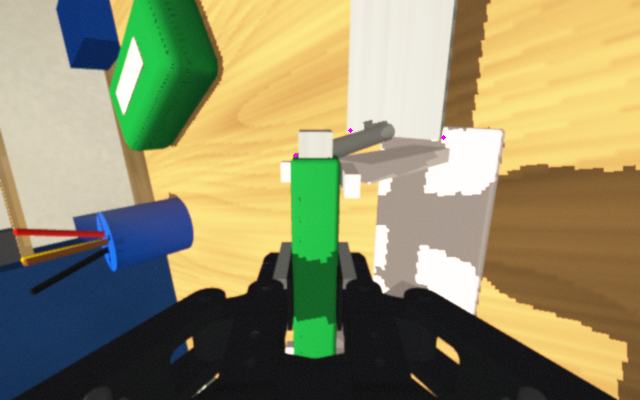

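View pics/o_s.png

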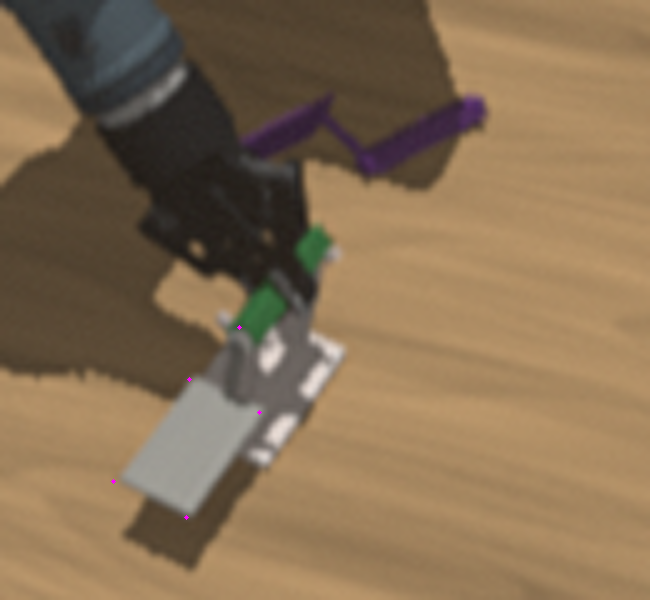

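Seated: both views match the moment of grasping, and the contact came at seat height. Next I release and retreat.

Run:
```python
from h import *
S2=spR(YAW,0)
bot.command_gripper(1.0); bot.hold(.2); info()
lin(S2,SEAT,.08,back=.10); lin(S2,SEAT+[0,-.05,.08],.15,back=.12); bot.hold(.5); info()
save(bot.capture("scene"),"p_all"); crop(bot.capture("scene"),"p_s",350,150,480,270,5); save(bot.capture("wrist"),"p_w"); save(bot.capture("side"),"p_d")
```

```text
t 32.79 eef [0.4308 0.3143 0.0864] F [ 0.1  0.2 -0.7] M [-0.29  0.09  0.03] open 1.001 q [-0.06  0.19  2.2   1.05  0.93  1.01]
t 35.6 eef [0.412  0.1818 0.2513] F [ 0.2 -0.1  0.5] M [-0.33  0.09 -0.02] open 0.998 q [-0.44 -0.25  2.18  0.77  1.46  1.18]
```

View pics/p_all.png

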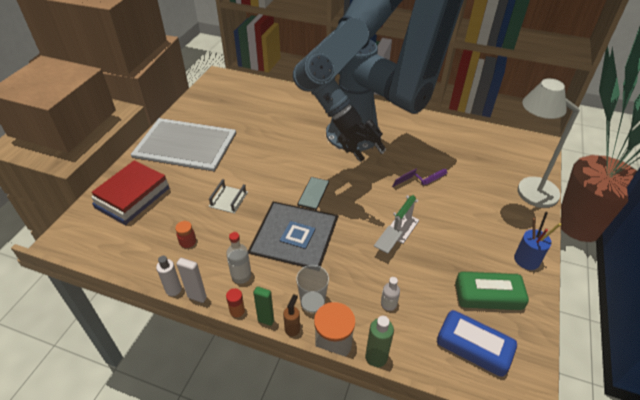

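View pics/p_s.png

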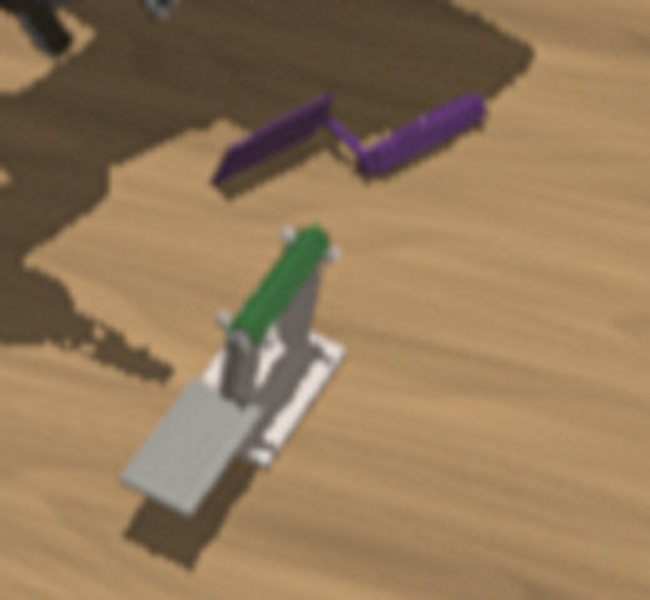

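View pics/p_w.png

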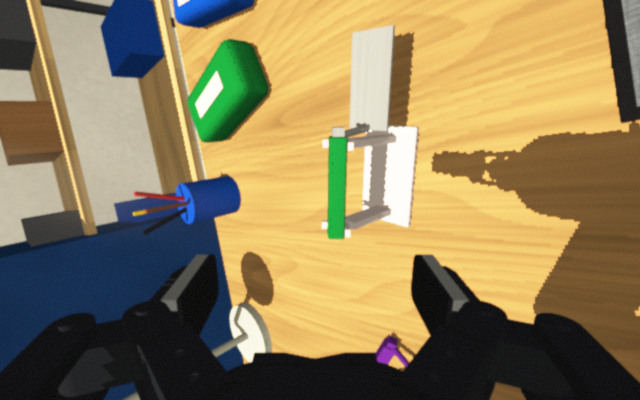

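View pics/p_d.png

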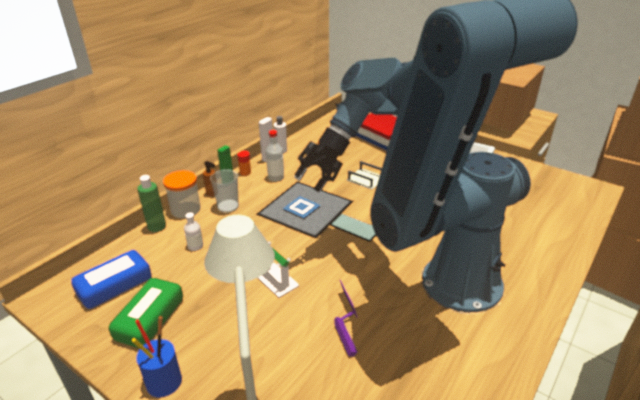

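Run:
```python
from h import *
bot.job_done(); info()
```

```text
the job is handed in; nothing more can be done
the job is handed in; nothing more can be done
```

I finished the task and handed the job in at about 36 s of the 72 s allowed. I took the green spatula from its rest and left the purple look-alike alone. I slid the blade under the coaster, lifted it off the rack and rolled it over low above the mat. Then I laid the spatula back in its two cradles, let go and backed the hand away.

Last checks, before handing in:
- **Coaster:** it lies flat near the middle of the mat, blue glazed face up, at pixel (297, 234) in the scene picture. The hand never came near it.
- **Spatula:** the close-up of the rest looks the same as the one taken at the start, with the handle in both cradles and the blade level. A guarded descent stopped on contact at the original seat height.
- **Other things:** the cup, bottles, jar and phone stand where they did in the first pictures.
- **Robot:** the gripper was open, clear of everything and unloaded. The largest wrist force I read was about 8 N, though I only read it between moves.

Two measurements disagreed slightly:
- **Scene camera:** it sat about 2 pixels off the wrist camera. The offset was the same for blade, rack and coaster, so I used positions relative to each other.
- **Coaster and mat:** fitting the wrist pictures put both about 8 mm too low. I used the stated heights instead, and this made no difference in the end.

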